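# Load two empties into a workshop caddy and hold it up

## Task

Stand the two empty bottles, the white push dispenser and the aluminium oil bottle, upright in the two free cells of the plywood caddy, one per cell, setting them down rather than dropping them. Then take the caddy by the middle of its handle, lift it, never tipping it, at least 10 cm clear of the bench, and finish while still holding it there, level and steady, with everything standing in its cell. Leave the tin and the jar in their cells and the nut, foot peg, valve tool and blue grip where they lie.

Things in the scene. Friction and masses are not known exactly. Their poses are not given: they have to be found in the camera images.
- caddy: open plywood caddy, 214 (its x) x 180 (y) mm, walls 4 thick and 55 high, floor 5 thick, 0.4 kg empty, loose, any yaw. An empty channel 62 wide runs along y through its middle; cells 68 x 84 mm centred at x +-69, y +-44: (+69,+44) and (-69,-44) are free. Over the channel a dark wooden handle bar along y between end posts (50 wide, 109 high) at y +-88. Origin: centre of its underside, z up
- handle (a point): centre of the caddy's handle bar, 100 mm above the caddy's underside: the bar is 18 mm wide (across, caddy x), 22 mm high and 170 mm long between its posts (caddy y); 30 mm and more free to either side of it when the bottles stand in the middle of their cells. Axes as the caddy's
- free_cell0 (a point): centre of the floor of one of the two cells that are empty at the start (68 mm along the caddy's x, 84 mm along its y; floor 5 mm above the caddy's underside; axes as the caddy's), at caddy (+69, +44) mm
- free_cell1 (a point): centre of the floor of one of the two cells that are empty at the start (68 mm along the caddy's x, 84 mm along its y; floor 5 mm above the caddy's underside; axes as the caddy's), at caddy (-69, -44) mm
- tin_cell (a point): centre of the floor of the grease tin's cell, at caddy (+69, -44) mm; axes as the caddy's
- jar_cell (a point): centre of the floor of the screw jar's cell, at caddy (-69, +44) mm; axes as the caddy's
- dispenser: empty white plastic push dispenser bottle: cylinder 52 mm in diameter with straight sides up to 90 mm, narrow neck, flat round push plate 42 mm across on top, 111 mm high in all; 40 to 85 g. Can be gripped across its sides at 80 mm height. Stands upright on the bench at the start. Origin at the centre of its underside, z up along its axis. 
- oil_bottle: empty bare aluminium oil bottle: cylinder 44 mm in diameter with straight sides up to 88 mm, sloping shoulder, black screw cap 22 mm across, 112 mm high in all; 40 to 85 g. Can be gripped across its sides at 80 mm height. Stands upright on the bench at the start. Origin at the centre of its underside, z up along its axis. 
- grease_tin: low round steel tin, 56 mm in diameter, 42 mm high, about 80 g, standing in its cell of the caddy; stays there. Origin at the centre of its underside
- screw_jar: low glass jar with steel lid, 48 mm in diameter, 46 mm high, about 80 g, standing in its cell of the caddy; stays there. Origin at the centre of its underside
- axle_nut: chrome hexagon axle nut, 24 mm across, 12 mm high, lying flat on the bench; bystander. Origin at the centre of its underside
- foot_peg: aluminium moped foot peg, 98 mm long (along its x), 26 mm wide, 22 mm high, lying on the bench; bystander. Origin on its underside near mid-length
- valve_tool: small T-shaped steel valve core tool, about 60 mm long (along its x), 34 mm across the T, 8 mm high, lying on the bench; bystander. Origin on its underside near the T
- bar_grip: blue hard silicone handlebar grip, 120 mm long (along its x), 36 mm in diameter, lying on the bench; bystander. Origin under its middle
Not all that is in view belongs to the job. Leave any red look-alike of the oil_bottle alone.

How it is judged:
By the outcome, as a careful person would: the job done as asked, in the order asked, and still so for the second after the job is handed in, while the arm keeps its last pose, push and grip.
It also fails if it takes over 64 s, if anything falls off the work surface, if the arm or the gripper's body presses on something with over 40 N, if the wrist force passes 120 N, or if a joint passes its speed limit or range.

## Robot

A 6-joint arm with a two-finger parallel gripper is mounted at the origin on the work surface. World frame = base frame: x ahead of the robot, y to its left, z up, the work surface at z = 0. Lengths are in mm, angles in rad, forces in N, time in s.
With the tool pointing down it reaches from about 325 to 875 mm from the base axis. Payload 4.4 kg.
Tool frame: the origin (TCP) lies at the very end of the fingers, on their centre line; the grasp point (between the pads) lies 19 mm behind it; z points along the fingers, y is the line along which they close (so a half turn about z gives the same grasp; the last joint's range is limited). The gripper opens to 85 mm and grips with 20 to 120 N. Pads are 22 mm wide; open, the fingers measure 114 mm over their backs; the gripper's body (76 mm by 85 mm) begins 54 mm behind the grasp point. The pads swing forward as they close: fully open they stand 13 mm farther back than shut.
Start: joints at [1.109, 0.207, 1.542, -0, 1.393, -0.15], TCP at [175.856, 547.45, 231.282] pointing down, gripper open.
Joint ranges: [-2.73, 2.73], [-0.86, 2.22], [0.23, 2.46], [-1.11, 4.25], [0.08, 2.63], [-2.82, 2.82]. Speed limits (rad/s): [2.79, 2.79, 3.14, 3.14, 3.14, 3.14].

## Interface

Orientations are given as a 3x3 rotation matrix whose columns are the frame's x, y, z axes.
In Python, from workcell import env, imaging, ticket, models gives the robot as it stands.
- The arm moves only by the tool play_rows, never from a script. Its argument "moves" is a list of rows, each an object of numbers: "dx", "dy", "dz": the shift along the world's x, y, z in m; "spin": the turn about the world's z in rad; "hand": the opening, from 0 (shut) to 1 (fully open). In form: [{"dx": .., "dy": .., "dz": .., "spin": .., "hand": ..}, ...]. A call has 1 to 20 rows; each row is the pose to reach, as a shift and turn from the pose commanded when the call began; what a row does not reach only later rows make up. A row lasts 1/10 s, in which the tool goes at most 50 mm and 8.59 degrees, less where a joint would pass 70% of its speed; a pose out of reach is approached as far as the arm can. A call with a gripper value outside its range is refused whole. The fingers move at their own pace and stop on an object; "force" is the grip in N (left out, the last holds). Time passes only in rows, so rows that repeat a pose let the fingers close. It gives the time, the measured TCP pose, the force, the opening and the grip force at its end, in the units of the state.
- env.observe(): the state, without advancing time (a new reading comes with each control period).
- imaging.grab_frame(name): name is "side" or "top" or "wrist"; returns the picture (384x512x3 uint8, red, green, blue); there is no depth.
- imaging.camera_info(name): a dict with "fx", "fy", "cx", "cy" (pixels), "k1" (the pictures are not rectified: a ray, as slopes to the right and down, at radius r is drawn at 1 + k1 r^2 times it, then the intrinsics apply), "pose" (4x4, takes a point from camera to world coordinates); the wrist camera has in their place "hand_eye" (4x4, takes a point from camera to tool coordinates, whose origin is the TCP and whose axes are the flange's). Camera axes: x right, y down, z forward; pixel columns grow to the right and rows downward; lengths in mm; the calibration is good to about 2 mm. A picture is of the moment at which its call begins: read the wrist's pose just before it. camera_info takes no time and is no camera call.
- ticket.sign_off(): hands the job in; it is judged then, once.
Trained networks look in the newest picture that a camera, given by its name, has taken for a name from the list of things; names that differ only in an ending like _2 or _b are one class to them, and where a whole thing is asked for, a point or a joint stands for the part that bears it (a point fixed in the world has none). Each returns a list of dicts, best first, with "confidence" (0 to 1); they miss things now and then, are a little off and sometimes report something else, mostly with a low value. They report only what shows in the picture. A call takes as long as a camera call. They do not tell look-alikes from the thing itself.
- models.recognise(camera, thing): "bbox" ([left, top, right, bottom] in pixels, round what is visible of it).
- models.tip_of(camera, thing): "xy" ([column, row] in pixels: a listed point, or the origin of a listed thing).
The state is a dict: "clock": time; "joint_positions": joint angles; "qvel": joint speeds; "effort": joint torques, N m; "ee_pos": TCP position; "ee_rot": TCP orientation; "contact_force": force on the tool from outside, world axes, zero at the start; "ft_torque": the same for the moment, N m; "opening": finger opening in mm; "grip_force": force on a finger pad.
Only numpy, scipy, OpenCV 4.12 (cv2) and the standard library are available. Lean on these libraries where they do the work, as an engineer would, in place of code of your own. Each camera call takes 0.05 s, during which the arm holds its last target. There are 200 camera calls.

## Working session

There is one attempt and no reset: what is moved stays moved. The work goes in short steps, Python scripts to look and compute and a tool call to move; the robot and the scene stay as the last step left them, time stands still between calls to the robot, and variables do not carry over. Pictures are saved under pics/ and viewed, at most 10 in all, crops included, and the job is handed in when it is done.

Besides the shell and the picture viewer there is one more tool, called in YAML: its name, and indented under it one key for each argument. play_rows: Moves the arm, as the interface text tells. Its arguments: {"type":"object","properties":{"moves":{"type":"array","items":{"type":"object","properties":{"dx":{"type":"number"},"dy":{"type":"number"},"dz":{"type":"number"},"spin":{"type":"number"},"hand":{"type":"number"}}}},"force":{"type":"number"}},"required":["moves"]}

```bash
mkdir -p pics; cat > h.py <<'E'
import numpy as np, cv2
from workcell import env, imaging, ticket, models
def cam(n):
    c=imaging.camera_info(n)
    if 'pose' in c: return c,np.array(c['pose'],float)
    s=env.observe(); T=np.eye(4); T[:3,:3]=np.array(s['ee_rot']); T[:3,3]=s['ee_pos']
    return c,T@np.array(c['hand_eye'],float)
def ray(n,uv,cp=None):
    c,P=cp or cam(n)
    x=np.array([(uv[0]-c['cx'])/c['fx'],(uv[1]-c['cy'])/c['fy']]); u=x.copy()
    for _ in range(20): u=x/(1+c['k1']*(u@u))
    return P[:3,3],P[:3,:3]@np.array([u[0],u[1],1])
def at_z(n,uv,z,cp=None):
    o,d=ray(n,uv,cp); return o+d*(z-o[2])/d[2]
def proj(n,p,cp=None):
    c,P=cp or cam(n); q=P[:3,:3].T@(np.array(p)-P[:3,3]); u=q[:2]/q[2]; u=u*(1+c['k1']*(u@u))
    return np.array([u[0]*c['fx']+c['cx'],u[1]*c['fy']+c['cy']])
def save(n,f):
    im=imaging.grab_frame(n); cv2.imwrite(f'pics/{f}.png',cv2.cvtColor(im,cv2.COLOR_RGB2BGR)); return im
E
python3 - <<'E'
from h import *
np.set_printoptions(precision=1,suppress=True)
a=save('top','top0'); b=save('side','side0')
im=np.vstack([a,b]); 
cv2.imwrite('pics/both.png',cv2.cvtColor(cv2.resize(np.hstack([a,b]),(800,300),interpolation=cv2.INTER_AREA),cv2.COLOR_RGB2BGR))
print(imaging.camera_info('top'),imaging.camera_info('side'),imaging.camera_info('wrist'))
hz=dict(handle=100,free_cell0=5,free_cell1=5,tin_cell=5,jar_cell=5,dispenser=0,oil_bottle=0,grease_tin=5,screw_jar=5,axle_nut=0,foot_peg=0,valve_tool=0,bar_grip=0,caddy=0)
for n in ('top','side'):
    for t,z in hz.items():
        print(n,t,[(np.round(r['xy']),round(r['confidence'],2),at_z(n,r['xy'],z)[:2]) for r in models.tip_of(n,t)[:3]])
E
```

```text
{'fx': 469.3989299757455, 'fy': 469.3989299757455, 'cx': 257.72804621946955, 'cy': 198.8594399801201, 'k1': -0.0653714805385292, 'pose': array([[  -0. ,   -1. ,    0.2,  390. ],
       [  -1. ,    0. ,    0. ,  -77.8],
       [  -0. ,   -0.2,   -1. , 1140.8],
       [   0. ,    0. ,    0. ,    1. ]])} {'fx': 349.0856787356237, 'fy': 349.0856787356237, 'cx': 250.0787200347778, 'cy': 186.81589201333296, 'k1': -0.07898896661350961, 'pose': array([[   0.9,   -0.2,    0.2,  359.2],
       [  -0.3,   -0.6,    0.7, -702.7],
       [  -0. ,   -0.7,   -0.7,  681.8],
       [   0. ,    0. ,    0. ,    1. ]])} {'fx': 299.7155433626183, 'fy': 299.7155433626183, 'cx': 258.67215401956815, 'cy': 188.50638543043078, 'k1': -0.030442515934270557, 'hand_eye': array([[   0. ,   -0.9,   -0.3,   81.9],
       [   1. ,    0. ,   -0. ,    0.6],
       [   0. ,   -0.3,    0.9, -140.4],
       [   0. ,    0. ,    0. ,    1. ]])}
top handle [(array([174., 202.]), 0.95, array([569.5, 127.1])), (array([300., 248.]), 0.73, array([ 462.9, -154.8])), (array([217., 204.]), 0.47, array([564.2,  30.3]))]
top free_cell
[... 1998 characters left out ...]
.4, -189.6])), (array([220., 246.]), 0.56, array([ 465. , -158.5]))]
side grease_tin [(array([218., 154.]), 0.45, array([559. , 209.8]))]
side screw_jar [(array([270., 242.]), 0.58, array([ 585.9, -191.1])), (array([238., 181.]), 0.46, array([580.9,  57.4]))]
side axle_nut [(array([198., 226.]), 0.48, array([428.5, -74.5]))]
side foot_peg [(array([292., 198.]), 0.8, array([704.3, -58.4])), (array([220., 156.]), 0.48, array([563.7, 204.2])), (array([238., 183.]), 0.24, array([577.3,  56.6]))]
side valve_tool []
side bar_grip [(array([200., 166.]), 0.71, array([487.6, 171.8])), (array([275., 342.]), 0.69, array([ 502.8, -429.3]))]
side caddy [(array([228., 169.]), 0.73, array([569.4, 127.7]))]
```

View pics/top0.png

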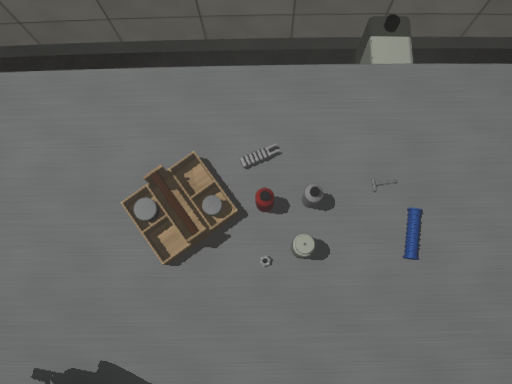

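View pics/side0.png

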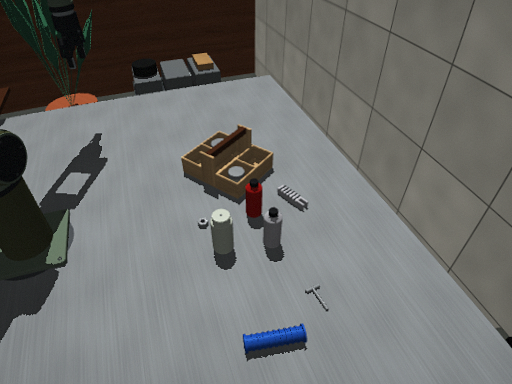

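```bash
python3 - <<'E'
from h import *
np.set_printoptions(precision=3,suppress=True)
s=env.observe(); print(s['clock'],np.array(s['ee_rot']),s['ee_pos'],s['opening'],s['contact_force'])
print(imaging.camera_info('wrist')['hand_eye'])
# joint two-camera base fits from bbox centre columns
for n in ('top','side'):
    imaging.grab_frame(n)
    for t in ('dispenser','oil_bottle'): print(n,t,[(np.round(r['bbox']),round(r['confidence'],2)) for r in models.recognise(n,t)[:3]])
E
```

```text
1.5 [[-0.952  0.306 -0.   ]
 [ 0.306  0.952 -0.   ]
 [-0.    -0.    -1.   ]] [175.868 547.444 231.274] 85.40533062107818 [-0.325 -0.011  0.249]
[[   0.001   -0.948   -0.32    81.947]
 [   1.       0.001   -0.       0.601]
 [   0.      -0.32     0.948 -140.371]
 [   0.       0.       0.       1.   ]]
top dispenser [(array([292., 234., 318., 260.]), 0.58)]
top oil_bottle [(array([256., 187., 276., 212.]), 0.72)]
side dispenser [(array([209., 208., 236., 255.]), 0.71)]
side oil_bottle [(array([248., 178., 259., 218.]), 0.92), (array([266., 208., 283., 246.]), 0.91), (array([179., 126., 273., 200.]), 0.67)]
```

play_rows:
  moves:
    - {"dx": 0.292,"dy": -0.707,"dz": 0,"spin": -0.65,"hand": 1}
    - {"dx": 0.292,"dy": -0.707,"dz": 0,"spin": -0.65,"hand": 1}
    - {"dx": 0.292,"dy": -0.707,"dz": 0,"spin": -0.65,"hand": 1}
    - {"dx": 0.292,"dy": -0.707,"dz": 0,"spin": -0.65,"hand": 1}
    - {"dx": 0.292,"dy": -0.707,"dz": 0,"spin": -0.65,"hand": 1}
    - {"dx": 0.292,"dy": -0.707,"dz": 0,"spin": -0.65,"hand": 1}
    - {"dx": 0.292,"dy": -0.707,"dz": 0,"spin": -0.65,"hand": 1}
    - {"dx": 0.292,"dy": -0.707,"dz": 0,"spin": -0.65,"hand": 1}
    - {"dx": 0.292,"dy": -0.707,"dz": 0,"spin": -0.65,"hand": 1}
    - {"dx": 0.292,"dy": -0.707,"dz": 0,"spin": -0.65,"hand": 1}
    - {"dx": 0.292,"dy": -0.707,"dz": 0,"spin": -0.65,"hand": 1}
    - {"dx": 0.292,"dy": -0.707,"dz": 0,"spin": -0.65,"hand": 1}
    - {"dx": 0.292,"dy": -0.707,"dz": 0,"spin": -0.65,"hand": 1}
    - {"dx": 0.292,"dy": -0.707,"dz": 0,"spin": -0.65,"hand": 1}
    - {"dx": 0.292,"dy": -0.707,"dz": 0,"spin": -0.65,"hand": 1}
    - {"dx": 0.292,"dy": -0.707,"dz": 0,"spin": -0.65,"hand": 1}
    - {"dx": 0.292,"dy": -0.707,"dz": 0,"spin": -0.65,"hand": 1}
    - {"dx": 0.292,"dy": -0.707,"dz": 0,"spin": -0.65,"hand": 1}
    - {"dx": 0.292,"dy": -0.707,"dz": 0,"spin": -0.65,"hand": 1}

```text
clock: 3.7
ee_pos: [467.3, -157.9, 231.1]
ee_rot: [[-0.574, 0.819, -0.001], [0.819, 0.574, 0.001], [0.001, -0.0, -1.0]]
contact_force: [-0.1, -0.2, -0.2]
opening: 85.3
grip_force: 0.0
```

```bash
python3 - <<'E'
from h import *
np.set_printoptions(precision=2,suppress=True)
s=env.observe(); print(s['clock'],s['ee_pos'],np.array(s['ee_rot'])[:,1])
cp=cam('wrist'); im=save('wrist','w1')
for t in ('dispenser','oil_bottle'):
    print(t,[(np.round(r['xy']),round(r['confidence'],2),at_z('wrist',r['xy'],0,cp)[:2]) for r in models.tip_of('wrist',t)[:3]],[(np.round(r['bbox']),round(r['confidence'],2)) for r in models.recognise('wrist',t)[:3]])
print(proj('wrist',[468,-160,111],cp),proj('wrist',[590,-190,112],cp))
E
```

```text
3.7 [ 467.27 -157.89  231.09] [ 0.82  0.57 -0.  ]
dispenser [(array([259., 160.]), 0.64, array([ 470.89, -161.19]))] [(array([234., 142., 286., 209.]), 0.66)]
oil_bottle [(array([373., 155.]), 0.79, array([585.01, -72.92])), (array([318., 223.]), 0.72, array([ 586.78, -186.29]))] [(array([356., 140., 420., 194.]), 0.83), (array([302., 212., 352., 278.]), 0.63)]
[257.26 185.09] [338.7  274.07]
```

View pics/w1.png

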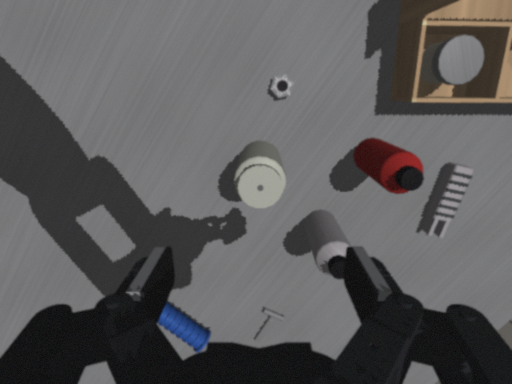

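play_rows:
  force: 30
  moves:
    - {"dx": 0.003,"dy": -0.0015,"dz": -0.04,"hand": 1}
    - {"dx": 0.003,"dy": -0.0015,"dz": -0.085,"hand": 1}
    - {"dx": 0.003,"dy": -0.0015,"dz": -0.125,"hand": 1}
    - {"dx": 0.003,"dy": -0.0015,"dz": -0.155,"hand": 1}
    - {"dx": 0.003,"dy": -0.0015,"dz": -0.17,"hand": 1}
    - {"dx": 0.003,"dy": -0.0015,"dz": -0.17,"hand": 1}
    - {"dx": 0.003,"dy": -0.0015,"dz": -0.17,"hand": 0.3}
    - {"dx": 0.003,"dy": -0.0015,"dz": -0.17,"hand": 0.3}
    - {"dx": 0.003,"dy": -0.0015,"dz": -0.17,"hand": 0.3}
    - {"dx": 0.003,"dy": -0.0015,"dz": -0.17,"hand": 0.3}
    - {"dx": 0.003,"dy": -0.0015,"dz": -0.17,"hand": 0.3}
    - {"dx": 0.003,"dy": -0.0015,"dz": -0.17,"hand": 0.3}
    - {"dx": 0.003,"dy": -0.0015,"dz": -0.17,"hand": 0.3}
    - {"dx": 0.003,"dy": -0.0015,"dz": -0.17,"hand": 0.3}

```text
validation failed for argument at $.mo...
```

play_rows:
  force: 30
  moves:
    - {"dx": 0.003,"dy": -0.0015,"dz": -0.04,"spin": 0,"hand": 1}
    - {"dx": 0.003,"dy": -0.0015,"dz": -0.085,"spin": 0,"hand": 1}
    - {"dx": 0.003,"dy": -0.0015,"dz": -0.125,"spin": 0,"hand": 1}
    - {"dx": 0.003,"dy": -0.0015,"dz": -0.155,"spin": 0,"hand": 1}
    - {"dx": 0.003,"dy": -0.0015,"dz": -0.17,"spin": 0,"hand": 1}
    - {"dx": 0.003,"dy": -0.0015,"dz": -0.17,"spin": 0,"hand": 1}
    - {"dx": 0.003,"dy": -0.0015,"dz": -0.17,"spin": 0,"hand": 0.3}
    - {"dx": 0.003,"dy": -0.0015,"dz": -0.17,"spin": 0,"hand": 0.3}
    - {"dx": 0.003,"dy": -0.0015,"dz": -0.17,"spin": 0,"hand": 0.3}
    - {"dx": 0.003,"dy": -0.0015,"dz": -0.17,"spin": 0,"hand": 0.3}
    - {"dx": 0.003,"dy": -0.0015,"dz": -0.17,"spin": 0,"hand": 0.3}
    - {"dx": 0.003,"dy": -0.0015,"dz": -0.17,"spin": 0,"hand": 0.3}
    - {"dx": 0.003,"dy": -0.0015,"dz": -0.17,"spin": 0,"hand": 0.3}
    - {"dx": 0.003,"dy": -0.0015,"dz": -0.17,"spin": 0,"hand": 0.3}

```text
clock: 5.35
ee_pos: [472.3, -161.9, 63.1]
ee_rot: [[-0.573, 0.82, 0.003], [0.82, 0.573, -0.002], [-0.003, 0.002, -1.0]]
contact_force: [-1.1, 0.8, 6.7]
opening: 50.9
grip_force: 31.8
```

play_rows:
  moves:
    - {"dx": 0,"dy": 0,"dz": 0.03,"spin": 0,"hand": 0.3}
    - {"dx": 0,"dy": 0,"dz": 0.07,"spin": 0,"hand": 0.3}
    - {"dx": 0,"dy": 0,"dz": 0.115,"spin": 0,"hand": 0.3}
    - {"dx": 0.02,"dy": 0.03,"dz": 0.15,"spin": 0,"hand": 0.3}
    - {"dx": 0.042,"dy": 0.065,"dz": 0.175,"spin": 0,"hand": 0.3}
    - {"dx": 0.064,"dy": 0.1,"dz": 0.195,"spin": 0,"hand": 0.3}
    - {"dx": 0.086,"dy": 0.135,"dz": 0.209,"spin": 0,"hand": 0.3}
    - {"dx": 0.108,"dy": 0.17,"dz": 0.209,"spin": 0,"hand": 0.3}
    - {"dx": 0.126,"dy": 0.2,"dz": 0.209,"spin": 0,"hand": 0.3}
    - {"dx": 0.139,"dy": 0.221,"dz": 0.209,"spin": 0,"hand": 0.3}
    - {"dx": 0.139,"dy": 0.221,"dz": 0.209,"spin": 0,"hand": 0.3}
    - {"dx": 0.139,"dy": 0.221,"dz": 0.209,"spin": 0,"hand": 0.3}
    - {"dx": 0.139,"dy": 0.221,"dz": 0.209,"spin": 0,"hand": 0.3}

```text
clock: 6.65
ee_pos: [609.3, 59.1, 270.1]
ee_rot: [[-0.572, 0.82, -0.001], [0.82, 0.572, -0.0], [0.0, -0.001, -1.0]]
contact_force: [-0.1, -0.5, 0.2]
opening: 50.5
grip_force: 31.8
```

```bash
python3 - <<'E'
from h import *
np.set_printoptions(precision=2,suppress=True)
s=env.observe(); print(s['clock'],s['ee_pos'],s['opening'],s['grip_force'],np.array(s['contact_force']))
cp=cam('wrist'); im=save('wrist','w2')
hz=dict(handle=100,free_cell0=5,free_cell1=5,tin_cell=5,jar_cell=5,caddy=0,grease_tin=5,screw_jar=5)
for t,z in hz.items():
    print(t,[(np.round(r['xy']),round(r['confidence'],2),at_z('wrist',r['xy'],z,cp)[:2]) for r in models.tip_of('wrist',t)[:3]])
for t in('grease_tin','screw_jar','handle'): print(t,[np.round(r['bbox']) for r in models.recognise('wrist',t)[:1]])
E
```

```text
6.65 [609.31  59.11 270.1 ] 50.54429475407138 31.79172443866264 [-0.12 -0.48  0.23]
handle [(array([264.,  89.]), 0.92, array([567.41, 129.03]))]
free_cell0 [(array([229.,  27.]), 0.75, array([492.05, 163.78])), (array([263.,  90.]), 0.68, array([568.03, 128.02])), (array([294., 140.]), 0.57, array([640.06,  98.75]))]
free_cell1 [(array([229.,  27.]), 0.75, array([492.05, 163.78])), (array([263.,  90.]), 0.68, array([568.03, 128.02])), (array([294., 140.]), 0.57, array([640.06,  98.75]))]
tin_cell []
jar_cell []
caddy [(array([266.,  90.]), 0.75, array([572.24, 129.41]))]
grease_tin [(array([301.,  27.]), 0.66, array([564.29, 214.15]))]
screw_jar [(array([231., 143.]), 0.68, array([572.94,  47.19]))]
grease_tin [array([279.,   0., 331.,  56.])]
screw_jar [array([210., 123., 251., 163.])]
handle []
```

View pics/w2.png

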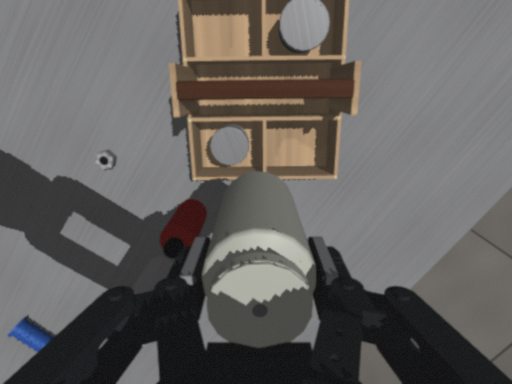

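```bash
python3 - <<'E'
from h import *
from scipy.optimize import least_squares
np.set_printoptions(precision=2,suppress=True)
cp=cam('wrist')
obs=[((191,180),(-107,90,55)),((338,178),(-107,-90,55)),((265,119),(-31,0,55)),((265,179),(-105,0,55)),((266.5,89.5),(0,0,111)),((264,58.5),(33,0,55)),((174,90),(0,90,109)),((358,88),(0,-90,109))]
def w(p,c):
    R=np.array([[np.cos(p[2]),-np.sin(p[2])],[np.sin(p[2]),np.cos(p[2])]]); return np.r_[R@np.array(c[:2])+p[:2],c[2]]
f=lambda p:np.concatenate([proj('wrist',w(p,c),cp)-np.array(u) for u,c in obs])
r=least_squares(f,[568,127,2.18],x_scale=[1,1,.01]); print(r.x,r.fun)
for c in [(69,44,5),(-69,-44,5),(-71,-44,5),(71,44,5),(69,-44,5),(-69,44,5)]: print(c,w(r.x,c))
E
```

```text
[569.68 130.31   2.19] [ 1.58  0.48 -0.55  1.15 -0.21 -1.8  -0.01 -0.74 -0.69  0.02  0.58 -0.71
 -1.82  0.71  1.39  0.9 ]
(69, 44, 5) [493.77 160.88   5.  ]
(-69, -44, 5) [645.58  99.73   5.  ]
(-71, -44, 5) [646.75  98.1    5.  ]
(71, 44, 5) [492.6  162.51   5.  ]
(69, -44, 5) [565.38 212.03   5.  ]
(-69, 44, 5) [573.98  48.58   5.  ]
```

play_rows:
  moves:
    - {"dx": 0.015,"dy": 0.016,"dz": 0,"spin": 0,"hand": 0.3}
    - {"dx": 0.037,"dy": 0.039,"dz": -0.01,"spin": 0,"hand": 0.3}
    - {"dx": 0.037,"dy": 0.039,"dz": -0.04,"spin": 0,"hand": 0.3}
    - {"dx": 0.037,"dy": 0.039,"dz": -0.08,"spin": 0,"hand": 0.3}
    - {"dx": 0.037,"dy": 0.039,"dz": -0.11,"spin": 0,"hand": 0.3}
    - {"dx": 0.037,"dy": 0.039,"dz": -0.14,"spin": 0,"hand": 0.3}
    - {"dx": 0.037,"dy": 0.039,"dz": -0.165,"spin": 0,"hand": 0.3}
    - {"dx": 0.037,"dy": 0.039,"dz": -0.185,"spin": 0,"hand": 0.3}
    - {"dx": 0.037,"dy": 0.039,"dz": -0.196,"spin": 0,"hand": 0.3}
    - {"dx": 0.037,"dy": 0.039,"dz": -0.198,"spin": 0,"hand": 0.3}
    - {"dx": 0.037,"dy": 0.039,"dz": -0.198,"spin": 0,"hand": 0.3}

```text
clock: 8.35
ee_pos: [647.2, 99.0, 72.6]
ee_rot: [[-0.573, 0.82, 0.001], [0.82, 0.573, -0.0], [-0.0, 0.0, -1.0]]
contact_force: [0.5, 0.4, 0.7]
opening: 50.9
grip_force: 31.8
```

play_rows:
  moves:
    - {"dx": 0,"dy": 0,"dz": -0.0015,"spin": 0,"hand": 0.3}
    - {"dx": 0,"dy": 0,"dz": -0.003,"spin": 0,"hand": 0.3}
    - {"dx": 0,"dy": 0,"dz": -0.0045,"spin": 0,"hand": 0.3}
    - {"dx": 0,"dy": 0,"dz": -0.0045,"spin": 0,"hand": 0.3}

```text
clock: 8.75
ee_pos: [647.2, 99.0, 68.3]
ee_rot: [[-0.573, 0.82, 0.001], [0.82, 0.573, 0.0], [-0.001, 0.001, -1.0]]
contact_force: [0.7, 0.6, 0.6]
opening: 51.1
grip_force: 31.8
```

play_rows:
  moves:
    - {"dx": 0,"dy": 0,"dz": -0.001,"spin": 0,"hand": 0.3}
    - {"dx": 0,"dy": 0,"dz": -0.002,"spin": 0,"hand": 0.3}
    - {"dx": 0,"dy": 0,"dz": -0.002,"spin": 0,"hand": 0.3}

```text
clock: 9.05
ee_pos: [647.4, 98.8, 68.2]
ee_rot: [[-0.573, 0.82, 0.001], [0.82, 0.573, -0.0], [-0.001, 0.001, -1.0]]
contact_force: [-4.0, -1.5, 9.2]
opening: 50.7
grip_force: 32.8
```

play_rows:
  moves:
    - {"dx": 0,"dy": 0,"dz": 0,"spin": 0,"hand": 0.7}
    - {"dx": 0,"dy": 0,"dz": 0.001,"spin": 0,"hand": 0.8}
    - {"dx": 0,"dy": 0,"dz": 0.001,"spin": 0,"hand": 0.9}
    - {"dx": 0,"dy": 0,"dz": 0.001,"spin": 0,"hand": 1}
    - {"dx": 0,"dy": 0,"dz": 0.02,"spin": 0,"hand": 1}
    - {"dx": 0,"dy": 0,"dz": 0.06,"spin": 0,"hand": 1}
    - {"dx": 0,"dy": 0,"dz": 0.105,"spin": 0,"hand": 1}
    - {"dx": 0,"dy": -0.01,"dz": 0.15,"spin": 0,"hand": 1}
    - {"dx": -0.01,"dy": -0.05,"dz": 0.165,"spin": 0,"hand": 1}
    - {"dx": -0.02,"dy": -0.1,"dz": 0.165,"spin": 0,"hand": 1}
    - {"dx": -0.03,"dy": -0.148,"dz": 0.165,"spin": 0,"hand": 1}
    - {"dx": -0.04,"dy": -0.195,"dz": 0.165,"spin": 0,"hand": 1}
    - {"dx": -0.05,"dy": -0.24,"dz": 0.165,"spin": 0,"hand": 1}
    - {"dx": -0.06,"dy": -0.27,"dz": 0.165,"spin": 0,"hand": 1}
    - {"dx": -0.06,"dy": -0.284,"dz": 0.165,"spin": 0,"hand": 1}
    - {"dx": -0.06,"dy": -0.284,"dz": 0.165,"spin": 0,"hand": 1}
    - {"dx": -0.06,"dy": -0.284,"dz": 0.165,"spin": 0,"hand": 1}

```text
clock: 10.75
ee_pos: [587.2, -184.0, 230.6]
ee_rot: [[-0.573, 0.819, -0.0], [0.819, 0.573, 0.001], [0.001, 0.001, -1.0]]
contact_force: [-0.3, 0.3, 0.7]
opening: 85.3
grip_force: 0.0
```

```bash
python3 - <<'E'
from h import *
np.set_printoptions(precision=2,suppress=True)
s=env.observe(); print(s['clock'],s['ee_pos'])
cp=cam('wrist'); a=save('wrist','w3')
print([(np.round(r['xy']),round(r['confidence'],2),at_z('wrist',r['xy'],0,cp)[:2]) for r in models.tip_of('wrist','oil_bottle')[:3]],[np.round(r['bbox']) for r in models.recognise('wrist','oil_bottle')])
b=save('top','t3')[130:290,100:340]
im=np.hstack([cv2.resize(a,(400,300)),cv2.resize(b,(400,300))]); cv2.imwrite('pics/m3.png',im[:,:,::-1])
print(proj('wrist',[586.5,-185.5,112],cp)*400/512)
E
```

```text
10.75 [ 587.2  -184.04  230.55]
[(array([311.,  80.]), 0.76, array([584.91, -73.55])), (array([258., 160.]), 0.69, array([ 589.4 , -188.36]))] [array([234., 144., 284., 198.])]
[200.22 143.9 ]
```

View pics/m3.png

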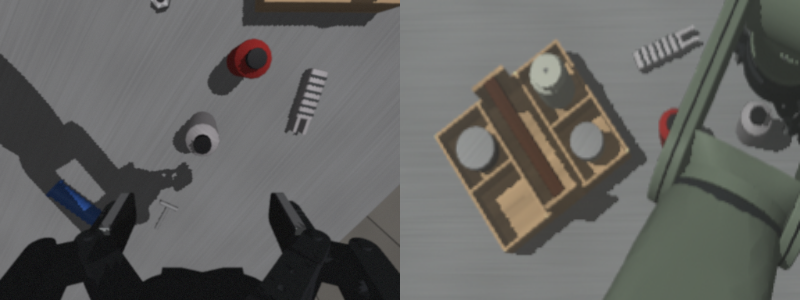

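play_rows:
  force: 30
  moves:
    - {"dx": 0.001,"dy": -0.001,"dz": -0.04,"spin": 0,"hand": 1}
    - {"dx": 0.001,"dy": -0.001,"dz": -0.085,"spin": 0,"hand": 1}
    - {"dx": 0.001,"dy": -0.001,"dz": -0.125,"spin": 0,"hand": 1}
    - {"dx": 0.001,"dy": -0.001,"dz": -0.155,"spin": 0,"hand": 1}
    - {"dx": 0.001,"dy": -0.001,"dz": -0.169,"spin": 0,"hand": 1}
    - {"dx": 0.001,"dy": -0.001,"dz": -0.169,"spin": 0,"hand": 1}
    - {"dx": 0.001,"dy": -0.001,"dz": -0.169,"spin": 0,"hand": 0.2}
    - {"dx": 0.001,"dy": -0.001,"dz": -0.169,"spin": 0,"hand": 0.2}
    - {"dx": 0.001,"dy": -0.001,"dz": -0.169,"spin": 0,"hand": 0.2}
    - {"dx": 0.001,"dy": -0.001,"dz": -0.169,"spin": 0,"hand": 0.2}
    - {"dx": 0.001,"dy": -0.001,"dz": -0.169,"spin": 0,"hand": 0.2}
    - {"dx": 0.001,"dy": -0.001,"dz": -0.169,"spin": 0,"hand": 0.2}
    - {"dx": 0.001,"dy": -0.001,"dz": -0.169,"spin": 0,"hand": 0.2}
    - {"dx": 0.001,"dy": -0.001,"dz": -0.169,"spin": 0,"hand": 0.2}

```text
clock: 12.35
ee_pos: [589.5, -186.9, 64.4]
ee_rot: [[-0.573, 0.82, 0.004], [0.82, 0.573, -0.002], [-0.004, 0.002, -1.0]]
contact_force: [-1.0, 0.0, 5.9]
opening: 43.0
grip_force: 30.8
```

play_rows:
  moves:
    - {"dx": 0,"dy": 0,"dz": 0.03,"spin": 0,"hand": 0.2}
    - {"dx": 0,"dy": 0,"dz": 0.075,"spin": 0,"hand": 0.2}
    - {"dx": 0,"dy": 0,"dz": 0.12,"spin": 0,"hand": 0.2}
    - {"dx": -0.006,"dy": 0.02,"dz": 0.15,"spin": 0,"hand": 0.2}
    - {"dx": -0.016,"dy": 0.058,"dz": 0.16,"spin": 0,"hand": 0.2}
    - {"dx": -0.027,"dy": 0.1,"dz": 0.16,"spin": 0,"hand": 0.2}
    - {"dx": -0.039,"dy": 0.143,"dz": 0.16,"spin": 0,"hand": 0.2}
    - {"dx": -0.051,"dy": 0.187,"dz": 0.16,"spin": 0,"hand": 0.2}
    - {"dx": -0.063,"dy": 0.23,"dz": 0.16,"spin": 0,"hand": 0.2}
    - {"dx": -0.074,"dy": 0.27,"dz": 0.16,"spin": 0,"hand": 0.2}
    - {"dx": -0.083,"dy": 0.305,"dz": 0.16,"spin": 0,"hand": 0.2}
    - {"dx": -0.09,"dy": 0.33,"dz": 0.16,"spin": 0,"hand": 0.2}
    - {"dx": -0.094,"dy": 0.343,"dz": 0.16,"spin": 0,"hand": 0.2}
    - {"dx": -0.095,"dy": 0.348,"dz": 0.155,"spin": 0,"hand": 0.2}
    - {"dx": -0.095,"dy": 0.348,"dz": 0.14,"spin": 0,"hand": 0.2}
    - {"dx": -0.095,"dy": 0.348,"dz": 0.11,"spin": 0,"hand": 0.2}
    - {"dx": -0.095,"dy": 0.348,"dz": 0.1,"spin": 0,"hand": 0.2}
    - {"dx": -0.095,"dy": 0.348,"dz": 0.1,"spin": 0,"hand": 0.2}

```text
clock: 14.15
ee_pos: [491.3, 160.7, 159.5]
ee_rot: [[-0.572, 0.82, -0.005], [0.82, 0.572, -0.001], [0.002, -0.005, -1.0]]
contact_force: [0.4, 0.1, -0.3]
opening: 43.3
grip_force: 30.9
```

```bash
python3 - <<'E'
from h import *
a=save('top','t4')[130:290,100:340]; b=save('side','s4')[100:260,120:360]
im=np.hstack([cv2.resize(a,(400,267)),cv2.resize(b,(400,267))]); cv2.imwrite('pics/m4.png',im[:,:,::-1])
E
```

```text
(no output)
```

View pics/m4.png

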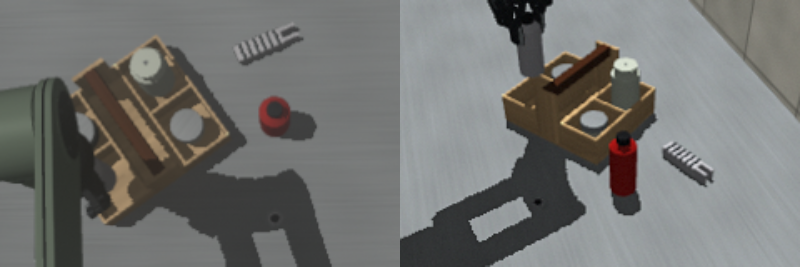

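play_rows:
  moves:
    - {"dx": 0,"dy": 0,"dz": -0.025,"spin": 0,"hand": 0.2}
    - {"dx": 0,"dy": 0,"dz": -0.05,"spin": 0,"hand": 0.2}
    - {"dx": 0,"dy": 0,"dz": -0.07,"spin": 0,"hand": 0.2}
    - {"dx": 0,"dy": 0,"dz": -0.083,"spin": 0,"hand": 0.2}
    - {"dx": 0,"dy": 0,"dz": -0.088,"spin": 0,"hand": 0.2}
    - {"dx": 0,"dy": 0,"dz": -0.09,"spin": 0,"hand": 0.2}
    - {"dx": 0,"dy": 0,"dz": -0.0915,"spin": 0,"hand": 0.2}
    - {"dx": 0,"dy": 0,"dz": -0.0925,"spin": 0,"hand": 0.2}
    - {"dx": 0,"dy": 0,"dz": -0.0925,"spin": 0,"hand": 0.2}

```text
clock: 15.15
ee_pos: [493.4, 162.0, 70.0]
ee_rot: [[-0.573, 0.82, 0.001], [0.82, 0.573, 0.0], [-0.001, 0.001, -1.0]]
contact_force: [0.2, -0.8, 0.2]
opening: 43.1
grip_force: 31.0
```

play_rows:
  moves:
    - {"dx": 0,"dy": 0,"dz": -0.001,"spin": 0,"hand": 0.2}
    - {"dx": 0,"dy": 0,"dz": -0.002,"spin": 0,"hand": 0.2}
    - {"dx": 0,"dy": 0,"dz": -0.0025,"spin": 0,"hand": 0.2}
    - {"dx": 0,"dy": 0,"dz": -0.0025,"spin": 0,"hand": 0.2}

```text
clock: 15.55
ee_pos: [493.7, 162.1, 69.3]
ee_rot: [[-0.573, 0.819, 0.001], [0.819, 0.573, -0.0], [-0.001, 0.001, -1.0]]
contact_force: [-4.8, -0.6, 13.0]
opening: 43.1
grip_force: 32.2
```

play_rows:
  moves:
    - {"dx": 0,"dy": 0,"dz": 0,"spin": 0,"hand": 0.6}
    - {"dx": 0,"dy": 0,"dz": 0.001,"spin": 0,"hand": 0.75}
    - {"dx": 0,"dy": 0,"dz": 0.001,"spin": 0,"hand": 0.9}
    - {"dx": 0,"dy": 0,"dz": 0.001,"spin": 0,"hand": 0.9}
    - {"dx": 0,"dy": 0,"dz": 0.02,"spin": 0,"hand": 0.9}
    - {"dx": 0,"dy": 0,"dz": 0.06,"spin": 0,"hand": 0.9}
    - {"dx": 0,"dy": 0,"dz": 0.105,"spin": 0,"hand": 0.9}
    - {"dx": 0.01,"dy": 0,"dz": 0.15,"spin": -0.1,"hand": 0.5}
    - {"dx": 0.03,"dy": -0.01,"dz": 0.18,"spin": -0.25,"hand": 0.5}
    - {"dx": 0.05,"dy": -0.02,"dz": 0.19,"spin": -0.4,"hand": 0.5}
    - {"dx": 0.07,"dy": -0.03,"dz": 0.19,"spin": -0.55,"hand": 0.5}
    - {"dx": 0.077,"dy": -0.032,"dz": 0.19,"spin": -0.7,"hand": 0.5}
    - {"dx": 0.077,"dy": -0.032,"dz": 0.19,"spin": -0.85,"hand": 0.5}
    - {"dx": 0.077,"dy": -0.032,"dz": 0.19,"spin": -1,"hand": 0.5}
    - {"dx": 0.077,"dy": -0.032,"dz": 0.19,"spin": -1.15,"hand": 0.5}
    - {"dx": 0.077,"dy": -0.032,"dz": 0.19,"spin": -1.3,"hand": 0.5}
    - {"dx": 0.077,"dy": -0.032,"dz": 0.19,"spin": -1.45,"hand": 0.5}
    - {"dx": 0.077,"dy": -0.032,"dz": 0.19,"spin": -1.56,"hand": 0.5}
    - {"dx": 0.077,"dy": -0.032,"dz": 0.19,"spin": -1.56,"hand": 0.5}
    - {"dx": 0.077,"dy": -0.032,"dz": 0.19,"spin": -1.56,"hand": 0.5}

```text
clock: 17.55
ee_pos: [569.7, 129.9, 256.4]
ee_rot: [[0.812, 0.584, -0.001], [0.584, -0.812, -0.0], [-0.001, -0.0, -1.0]]
contact_force: [-0.1, 0.0, -0.2]
opening: 42.8
grip_force: 0.0
```

```bash
python3 - <<'E'
from h import *
np.set_printoptions(precision=3,suppress=True)
s=env.observe(); print(s['clock'],s['ee_pos'],s['opening'],s['joint_positions'])
cp=cam('wrist'); a=save('wrist','w5')
print([(np.round(r['xy']),round(r['confidence'],2),at_z('wrist',r['xy'],100,cp)[:2]) for r in models.tip_of('wrist','handle')[:3]])
h=lambda x,y,z:proj('wrist',[569.7+x*np.cos(2.19)-y*np.sin(2.19),130.3+x*np.sin(2.19)+y*np.cos(2.19),z],cp)
for c in [(0,0,111),(9,0,111),(-9,0,111),(0,85,111),(0,-85,111),(-71,-44,116),(71,44,117)]: print(c,h(*c))
E
```

```text
17.55 [569.709 129.939 256.416] 42.763532066478184 [0.076 0.208 1.487 0.    1.447 1.024]
[(array([257., 177.]), 0.86, array([565.085, 128.377])), (array([259., 152.]), 0.61, array([587.554, 142.642]))]
(0, 0, 111) [258.388 175.334]
(9, 0, 111) [249.313 175.295]
(-9, 0, 111) [267.462 175.374]
(0, 85, 111) [258.059 250.74 ]
(0, -85, 111) [258.784  85.   ]
(-71, -44, 116) [334.759 131.815]
(71, 44, 117) [188.69  218.108]
```

View pics/w5.png

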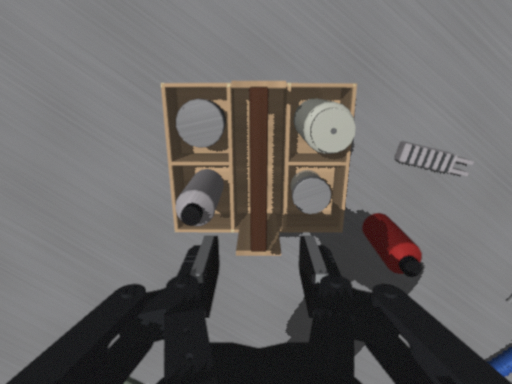

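play_rows:
  force: 100
  moves:
    - {"dx": 0,"dy": 0,"dz": -0.03,"spin": 0,"hand": 0.5}
    - {"dx": 0,"dy": 0,"dz": -0.065,"spin": 0,"hand": 0.5}
    - {"dx": 0,"dy": 0,"dz": -0.1,"spin": 0,"hand": 0.5}
    - {"dx": 0,"dy": 0,"dz": -0.13,"spin": 0,"hand": 0.5}
    - {"dx": 0,"dy": 0,"dz": -0.155,"spin": 0,"hand": 0.5}
    - {"dx": 0,"dy": 0,"dz": -0.17,"spin": 0,"hand": 0.5}
    - {"dx": 0,"dy": 0,"dz": -0.176,"spin": 0,"hand": 0.5}
    - {"dx": 0,"dy": 0,"dz": -0.176,"spin": 0,"hand": 0.5}
    - {"dx": 0,"dy": 0,"dz": -0.176,"spin": 0,"hand": 0.35}
    - {"dx": 0,"dy": 0,"dz": -0.176,"spin": 0,"hand": 0.28}
    - {"dx": 0,"dy": 0,"dz": -0.176,"spin": 0,"hand": 0.22}
    - {"dx": 0,"dy": 0,"dz": -0.176,"spin": 0,"hand": 0.1}
    - {"dx": 0,"dy": 0,"dz": -0.176,"spin": 0,"hand": 0}
    - {"dx": 0,"dy": 0,"dz": -0.176,"spin": 0,"hand": 0}
    - {"dx": 0,"dy": 0,"dz": -0.176,"spin": 0,"hand": 0}
    - {"dx": 0,"dy": 0,"dz": -0.176,"spin": 0,"hand": 0}
    - {"dx": 0,"dy": 0,"dz": -0.176,"spin": 0,"hand": 0}

```text
clock: 19.35
ee_pos: [570.6, 130.8, 82.6]
ee_rot: [[0.813, 0.582, 0.002], [0.582, -0.813, 0.001], [0.002, 0.0, -1.0]]
contact_force: [-2.4, 2.1, 5.8]
opening: 16.5
grip_force: 97.9
```

Gripped (about 17 mm, 98 N). Lift gently.

play_rows:
  force: 110
  moves:
    - {"dx": 0,"dy": 0,"dz": 0.001,"spin": 0,"hand": 0}
    - {"dx": 0,"dy": 0,"dz": 0.003,"spin": 0,"hand": 0}
    - {"dx": 0,"dy": 0,"dz": 0.006,"spin": 0,"hand": 0}
    - {"dx": 0,"dy": 0,"dz": 0.01,"spin": 0,"hand": 0}
    - {"dx": 0,"dy": 0,"dz": 0.015,"spin": 0,"hand": 0}
    - {"dx": 0,"dy": 0,"dz": 0.02,"spin": 0,"hand": 0}
    - {"dx": 0,"dy": 0,"dz": 0.024,"spin": 0,"hand": 0}
    - {"dx": 0,"dy": 0,"dz": 0.027,"spin": 0,"hand": 0}
    - {"dx": 0,"dy": 0,"dz": 0.029,"spin": 0,"hand": 0}
    - {"dx": 0,"dy": 0,"dz": 0.03,"spin": 0,"hand": 0}
    - {"dx": 0,"dy": 0,"dz": 0.03,"spin": 0,"hand": 0}

```text
clock: 20.45
ee_pos: [569.9, 129.9, 110.9]
ee_rot: [[0.813, 0.582, 0.0], [0.582, -0.813, -0.0], [0.0, 0.0, -1.0]]
contact_force: [0.5, 0.6, -6.2]
opening: 16.3
grip_force: 107.5
```

```bash
python3 - <<'E'
from h import *
np.set_printoptions(precision=3,suppress=True)
s=env.observe(); print(s['clock'],s['ee_pos'],np.array(s['contact_force']),np.array(s['ft_torque']),s['grip_force'])
a=cv2.resize(save('wrist','w6'),(400,300)); b=cv2.resize(save('side','s6')[80:230,130:330],(400,300))
cv2.imwrite('pics/m6.png',np.hstack([a,b])[:,:,::-1])
E
```

```text
20.45 [569.893 129.95  110.897] [ 0.457  0.647 -6.226] [-0.008 -0.072  0.014] 107.47649431228638
```

View pics/m6.png

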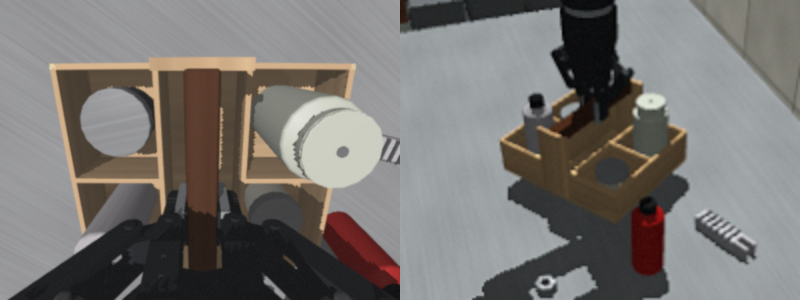

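play_rows:
  moves:
    - {"dx": 0,"dy": 0,"dz": 0.002,"spin": 0,"hand": 0}
    - {"dx": 0,"dy": 0,"dz": 0.006,"spin": 0,"hand": 0}
    - {"dx": 0,"dy": 0,"dz": 0.013,"spin": 0,"hand": 0}
    - {"dx": 0,"dy": 0,"dz": 0.022,"spin": 0,"hand": 0}
    - {"dx": 0,"dy": 0,"dz": 0.032,"spin": 0,"hand": 0}
    - {"dx": 0,"dy": 0,"dz": 0.043,"spin": 0,"hand": 0}
    - {"dx": 0,"dy": 0,"dz": 0.054,"spin": 0,"hand": 0}
    - {"dx": 0,"dy": 0,"dz": 0.065,"spin": 0,"hand": 0}
    - {"dx": 0,"dy": 0,"dz": 0.076,"spin": 0,"hand": 0}
    - {"dx": 0,"dy": 0,"dz": 0.086,"spin": 0,"hand": 0}
    - {"dx": 0,"dy": 0,"dz": 0.095,"spin": 0,"hand": 0}
    - {"dx": 0,"dy": 0,"dz": 0.102,"spin": 0,"hand": 0}
    - {"dx": 0,"dy": 0,"dz": 0.107,"spin": 0,"hand": 0}
    - {"dx": 0,"dy": 0,"dz": 0.11,"spin": 0,"hand": 0}
    - {"dx": 0,"dy": 0,"dz": 0.11,"spin": 0,"hand": 0}
    - {"dx": 0,"dy": 0,"dz": 0.11,"spin": 0,"hand": 0}
    - {"dx": 0,"dy": 0,"dz": 0.11,"spin": 0,"hand": 0}
    - {"dx": 0,"dy": 0,"dz": 0.11,"spin": 0,"hand": 0}

```text
clock: 22.35
ee_pos: [569.5, 129.9, 220.2]
ee_rot: [[0.813, 0.582, -0.001], [0.582, -0.813, -0.0], [-0.001, -0.001, -1.0]]
contact_force: [-0.2, 0.9, -6.9]
opening: 16.2
grip_force: 107.5
```

```bash
python3 - <<'E'
from h import *
np.set_printoptions(precision=3,suppress=True)
s=env.observe(); print(s['clock'],s['ee_pos'],np.array(s['contact_force']),np.array(s['ft_torque']),s['grip_force'],np.abs(s['qvel']).max())
a=cv2.resize(save('wrist','w7'),(400,300)); b=cv2.resize(save('side','s7')[50:215,130:350],(400,300))
cv2.imwrite('pics/m7.png',np.hstack([a,b])[:,:,::-1])
E
```

```text
22.35 [569.544 129.922 220.206] [-0.192  0.896 -6.909] [ 0.008 -0.059  0.001] 107.51099109649658 0.01457760531095963
```

View pics/m7.png

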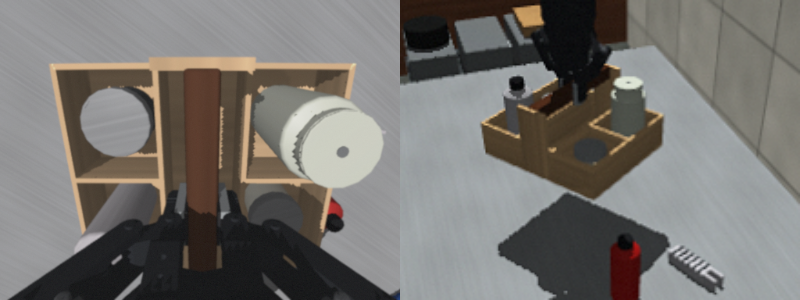

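The caddy hangs level about 13.8 cm above the bench. All four items are standing in their cells, and the wrist view hasn't changed since the lift began.

```bash
python3 -c "
from h import *
print(ticket.sign_off())"
```

```text
the job is handed in; nothing more can be done
None
```

The job is handed in: both bottles were set down upright in the free cells, and the arm is holding the caddy by the middle of its handle, level and steady, about 13.8 cm above the bench, at about 22 s on the clock.

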